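# Release the pop-out T-handle and open the torch chest

## Robot

A 6-joint arm with a two-finger parallel gripper is mounted at the origin on the work surface. World frame = base frame: x ahead of the robot, y to its left, z up, the work surface at z = 0. Lengths are in mm, angles in rad, forces in N, time in s.
With the tool pointing down it reaches from about 250 to 800 mm from the base axis. Payload 8.5 kg.
Tool frame: the origin (TCP) lies between the finger pads; the fingertips stand 11 mm ahead of it and the grasp point (between the pads) lies 8 mm behind it; z points along the fingers, x is the direction in which the jaws open and shut, and the axes are right-handed (so a half turn about z gives the same grasp; the last joint's range is limited). The gripper opens to 85 mm and grips with 20 to 120 N. Pads are 22 mm wide; open, the fingers measure 114 mm over their backs; the gripper's body (76 mm by 85 mm) begins 54 mm behind the grasp point. The pads swing forward as they close: fully open they stand 13 mm farther back than shut.
Start: joints at [1.264, 0.238, -0.013, 1.319, 0, 1.571], TCP at [158.54, 500.445, 242.276] pointing down, gripper open.
Joint ranges: [-2.66, 2.66], [-1.03, 1.9], [-1.14, 1.46], [-1.82, 2.27], [-1.45, 1.34], [-3.14, 3.14]. Speed limits (rad/s): [2.22, 2.22, 2.79, 3.14, 3.14, 3.14].

## Interface

Orientations are given as [roll, pitch, yaw] about the fixed x, y, z axes, in that order (R = Rz(yaw) Ry(pitch) Rx(roll)).
In Python, from workcell import ctrl gives the robot as it stands. Calls block until the motion is done:
- ctrl.movep(position, orientation): joint-space move of the TCP to a pose.
- ctrl.move_straight(position, frame=None, feed=150): straight line of the TCP; frame=None keeps the orientation; feed is the mean speed in mm/s.
- ctrl.move_joints(angles): joint-space move.
- ctrl.command_gripper(opening, effort=None): finger opening in mm; effort is the grip in N (None keeps the last); returns when the fingers have stopped.
- ctrl.dwell(seconds).
- ctrl.ik(position, orientation): joint angles nearest the present ones, or None.
- ctrl.read_camera(name): name is "scene" or "top"; returns (picture, depth): 384x512x3 uint8, blue, green, red; 384x512 float32, mm along the optical axis (not along the pixel's ray), 0 where there is no reading.
- ctrl.camera_model(name): a dict with "fx", "fy", "cx", "cy" (pixels), "cam_to_world" (4x4, takes a point from camera to world coordinates). Camera axes: x right, y up, looking along -z (the intrinsics and any distortion apply to the point x, -y, -z); pixel columns grow to the right and rows downward; lengths in mm; the calibration is good to about 2 mm. A picture is of the moment at which its call begins. camera_model takes no time and is no camera call.
A pose or a line that the arm cannot do raises ctrl.IKError and nothing moves.
- ctrl.hand_in(): hands the job in, once; it reports no verdict.
Readings, each from a call of its own:
- ctrl.read_time(): time.
- ctrl.read_joints(): joint angles.
- ctrl.read_joint_vel(): joint speeds.
- ctrl.read_joint_efforts(): joint torques, N m.
- ctrl.read_eef_pos(): TCP position.
- ctrl.read_tool_rot(): TCP orientation.
- ctrl.read_wrist_force(): force on the tool from outside, world axes, zero at the start.
- ctrl.read_torque(): the same for the moment, N m.
- ctrl.read_finger_gap(): finger opening in mm.
Only numpy, scipy, OpenCV 4.12 (cv2) and the standard library are available. Lean on these libraries where they do the work, as an engineer would, in place of code of your own. Each camera call takes 0.05 s, during which the arm holds its last target. There are 200 camera calls.

## Task

Open the blue torch chest on the glass-working bench: press the red release button just until the flush black T-handle pops out, turn the handle anticlockwise by feel until its latch is free (somewhat short of a quarter turn, just before it meets a rubber stop), then raise the lid to at least 35 degrees, where its stiff hinges hold it, and let go with the handle left turned. Never ram the button, wrench the handle against its stop, yank a lid that is still latched or lean hard on it, and leave the tins, the block and the torch rest beside the chest where they are.

Things in the scene. Friction and masses are not known exactly. Their poses are not given: they have to be found in the camera images.
- plate_mid (a point): Fixed point on the chest: where the handle's turning axis passes through the steel face plate of the shut lid, 152 mm above the bench. Axes are the chest's: x from front to hinge side, y along the front edge to the left, z up. Chest 280 (x) by 400 (y) mm; the face plate (52 x 170 mm, 2 mm above the blue lid) runs from 66 mm on the right to 104 mm on the left of this point.
- button: Red round push button, 23 mm across, on the face plate 80 mm to the left (chest +y) of the handle's axis. Origin: centre of its top face, 11 mm above the plate; z is the push axis, up. Sprung: about 2.5 N to start, 8 N at the end of its 6 mm travel, then a hard stop; the catch lets go at 4.5 to 5 mm (about 7 N). It breaks above 20 N. Press straight down beside the handle, which pops up 28 mm.
- t_handle: Black T-handle bar, 92 long (its y) x 18 wide (its x) x 14 mm thick, on a 14 mm stem at its middle. Origin: middle of its top face. Stowed it lies along chest y in a 100 x 26 mm recess with the top face flush with the plate, so it cannot be gripped or turned; popped out, its underside is 14 mm and its top 28 mm above the plate.
- handle_mid (a point): Centre of the T-handle bar (7 mm below its top face), on the turning axis; moves with the handle.
- handle_out (a joint): How far the T-handle stands out of its recess: 0 stowed, 0.028 m fully popped out. A spring (about 6 N when out) pushes it out when the button's catch lets go.
- handle_turn (a joint): Turn of the T-handle, anticlockwise seen from above the lid: 0 locked (bar along chest y, up to 0.08 rad play in the recess). Stiff: 0.4 N m all the way. Every latch is set differently: the tongue frees the lid somewhere between 0.85 and 1.43 rad, and 0.05 rad later meets a rubber stop (25 N m/rad) that is felt as a rising moment; 0.6 to 0.8 N m in all is enough, 1.05 N m too much. Left alone it stays.
- lid (a joint): Opening angle of the lid about its far edge, rad: 0 shut, limit 1.25. Held under 0.02 while latched. The part-balanced lid has stiff friction hinges and stays where it is left; about 4 to 7 N upwards at the handle lifts it.
- lid_hinge (a point): Middle of the lid's hinge line, at the far (+x) edge of the chest, 125 mm above the bench; the line runs along chest y. From it, with the lid shut, the handle's axis is 216 mm towards the front and the face plate 27 mm higher. Axes turn with the lid.
- lid_top: The lid's flat top with the steel face plate, 280 x 400 mm, blue; moves with the lid. Origin on the hinge line as point lid_hinge. Leaning on it with more than 30 N dents it.
- rod_tin_mid (a point): Bystander: open tin, 76 mm across and 110 mm high, full of glass rods reaching 210 mm, left of the chest. Point 55 mm up its axis.
- spare_tin_mid (a point): Bystander: empty open tin, 70 mm across, 100 mm high, right of the chest. Point at half height.
- fibre_block_mid (a point): Bystander: white block with a black top, 70 x 110 x 44 mm, in front of the chest on the right. Point at half height.
- torch_rest_mid (a point): Bystander: small bent steel plate, 50 x 70 mm foot and 53 mm upright, in front of the chest on the left. Point 20 mm up, over the middle of its foot.
- tongue: Flat steel latch tongue, 54 mm long from the handle's axis, under the lid (unseen), turning with the handle; points to the chest's front when locked. Origin on the handle's axis at the face plate. More than 25 N on it (about 1.05 N m on the handle at the stop, or some 30 N pull on the latched lid) bends it.

How it is judged (in metres and radians):
On the way, in this order (a step that is already met when the one before it is completed fails the run):
1. the T-handle has popped out of its recess, not yet turned, lid still shut (value of joint handle_out above 0.022 m and value of joint handle_turn below 0.3 rad and value of joint lid below 0.03 rad), for 0.2 s.
2. the popped-out T-handle has been turned towards its stop, lid still down (value of joint handle_turn above 0.8 rad and value of joint lid below 0.2 rad), for 0.2 s.
At the end, for the whole second after the job is handed in: The lid stands open by at least 32 degrees (0.56 rad) and is at rest, the T-handle is still out (more than 20 mm) and turned (more than 0.75 rad), and the robot touches nothing (value of joint lid above 0.56 rad and velocity of joint lid between -0.05 and 0.05 rad/s and value of joint handle_turn above 0.75 rad and value of joint handle_out above 0.02 m).
It fails at once if the release button is rammed: more than 20 N on it (contact force between any of the fingers, the arm and button above 20 N).
It fails at once if the latch tongue is strained: more than 25 N on it, by wrenching the handle against its stop or pulling on a lid that is still latched (contact force between tongue and anything else above 25 N).
It fails at once if more than 30 N on the lid's top (contact force between any of the fingers, the arm and lid_top above 30 N).
It fails at once if a bystander is shifted by more than 20 mm or toppled (distance of any of rod_tin_mid, spare_tin_mid, fibre_block_mid, torch_rest_mid from where it was at the start of the episode above 0.02 m).
It also fails if it takes over 72 s, if anything falls off the work surface, if the arm or the gripper's body presses on something with over 40 N, if the wrist force passes 120 N, or if a joint passes its speed limit or range.

## Working session

There is one attempt and no reset: what is moved stays moved. The work goes in short steps, each a Python script; the robot and the scene stay as the last script left them, time stands still between calls to the robot, and variables do not carry over. Pictures are saved under pics/ and viewed, about 8 in all and at most 12, crops included, and the job is handed in when it is done.

```bash
mkdir -p pics; ls; cat > h.py <<'E'
import numpy as np, cv2
from workcell import ctrl
def snap(cam,name,box=None,scale=1):
    im,d=ctrl.read_camera(cam); np.save(f'pics/{name}_d.npy',d); cv2.imwrite(f'pics/{name}_full.png',im)
    if box: im=im[box[1]:box[3],box[0]:box[2]]
    cv2.imwrite(f'pics/{name}.png',cv2.resize(im,None,fx=scale,fy=scale,interpolation=cv2.INTER_CUBIC))
    return im,d
def px(cam,u,v,d=None,z=None):
    m=ctrl.camera_model(cam); T=np.array(m['cam_to_world'])
    r=np.array([(u-m['cx'])/m['fx'],-(v-m['cy'])/m['fy'],-1.])
    if z is None: return (T@np.r_[r*d,1])[:3]
    w=T[:3,:3]@r; return T[:3,3]+w*(z-T[2,3])/w[2]
E
python3 - <<'E'
from h import *
for c in('scene','top'):
    snap(c,c+'0',scale=1.5); m=ctrl.camera_model(c); print({k:np.round(v,3) if not isinstance(v,str) else v for k,v in m.items()})
E
```

```text
pics
{'fx': np.float64(496.197), 'fy': np.float64(496.197), 'cx': np.float64(249.832), 'cy': np.float64(194.424), 'cam_to_world': array([[-7.470000e-01, -5.710000e-01,  3.400000e-01,  1.077866e+03],
       [ 6.640000e-01, -6.370000e-01,  3.920000e-01,  6.113660e+02],
       [-7.000000e-03,  5.180000e-01,  8.550000e-01,  1.379390e+03],
       [ 0.000000e+00,  0.000000e+00,  0.000000e+00,  1.000000e+00]])}
{'fx': np.float64(421.702), 'fy': np.float64(421.702), 'cx': np.float64(252.559), 'cy': np.float64(195.099), 'cam_to_world': array([[-1.000000e-03,  9.940000e-01, -1.080000e-01,  4.584460e+02],
       [-1.000000e+00, -1.000000e-03,  2.000000e-03,  3.517100e+01],
       [ 2.000000e-03,  1.080000e-01,  9.940000e-01,  1.351969e+03],
       [ 0.000000e+00,  0.000000e+00,  0.000000e+00,  1.000000e+00]])}
```

View pics/top0.png

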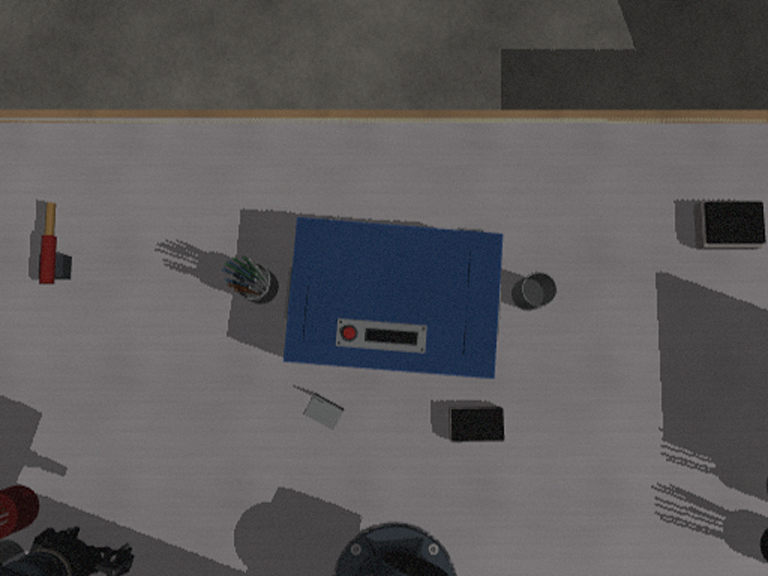

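View pics/scene0.png

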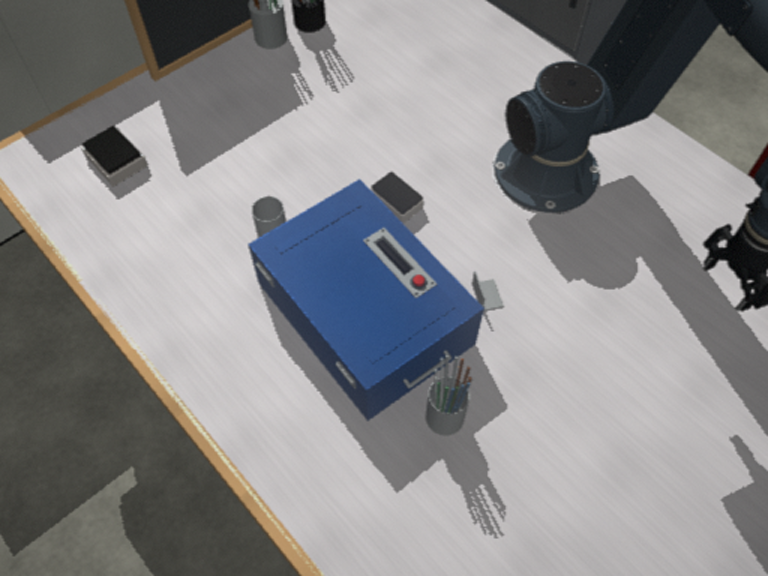

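The top view shows the blue chest with corners at about (298,218), (503,234), (495,378) and (284,361), the button at (348,333) and the handle recess at (391,338). These are in 1.5x pixels. The scene view agrees, with the button at (419,282). Next I'll refine these points.

```bash
python3 - <<'E'
from h import *
for c,b in(('top',(215,205,295,242)),('scene',(235,145,300,205))):
    im=cv2.imread(f'pics/{c}0_full.png').astype(int); d=np.load(f'pics/{c}0_d.npy')
    B,G,R=im[...,0],im[...,1],im[...,2]
    x0,y0,x1,y1=b; sub=np.zeros(B.shape,bool); sub[y0:y1,x0:x1]=1
    red=sub&(R>90)&(R>1.8*G)
    v,u=np.nonzero(red); bu=(u.mean(),v.mean()); Pb=px(c,*bu,z=163); print(c,'button',len(u),np.round(bu,1),Pb.round(1),'depth',px(c,*bu,d=np.median(d[red])).round(1))
    dark=sub&(im.max(2)<60)
    n,l,s,ce=cv2.connectedComponentsWithStats(dark.astype(np.uint8)); k=1+np.argmax(s[1:,4]); m=l==k
    Pd=px(c,*ce[k],z=152); print('handle',s[k],ce[k].round(1),Pd.round(1),px(c,*ce[k],d=np.median(d[m])).round(1), 'dist',np.linalg.norm((Pb-Pd)[:2]), 'dir', np.arctan2(*(Pb-Pd)[[1,0]]))
    pr=(sub)&(im.max(2)-im.min(2)<35)&(im.max(2)>75)
    n,l,s,ce=cv2.connectedComponentsWithStats(cv2.morphologyEx((pr|red|m).astype(np.uint8),cv2.MORPH_CLOSE,np.ones((3,3))));k=1+np.argmax(s[1:,4])
    cn=max(cv2.findContours((l==k).astype(np.uint8),0,2)[0],key=cv2.contourArea)
    p=cv2.boxPoints(cv2.minAreaRect(cn)); W=np.array([px(c,*q,z=152) for q in p]); print('plate corners',W.round(0).tolist(),'size',np.linalg.norm(np.diff(W[:3],axis=0),axis=1).round(0),'mean',W.mean(0).round(1))
    # blue lid
    if c=='top':
        bl=((B>1.8*R)&(B>60)); n,l,s,ce=cv2.connectedComponentsWithStats(cv2.morphologyEx(bl.astype(np.uint8),cv2.MORPH_CLOSE,np.ones((9,9))));k=1+np.argmax(s[1:,4])
        cn=max(cv2.findContours((l==k).astype(np.uint8),0,2)[0],key=cv2.contourArea);p=cv2.boxPoints(cv2.minAreaRect(cn)); W=np.array([px(c,*q,z=150) for q in p]); e=np.diff(W[:3],axis=0); print('lid',W.round(0).tolist(),np.linalg.norm(e,axis=1).round(0),np.arctan2(e[:,1],e[:,0]).round(4))
        P=np.array([px(c,uu,vv,d=d[vv,uu]) for uu,vv in((210,170),(300,180),(300,220),(210,220))]); print(P.round(0).tolist())
    big=cv2.resize(cv2.imread(f'pics/{c}0_full.png')[y0-5:y1+5,x0-5:x1+5],None,fx=7 if c=='top' else 7,fy=7,interpolation=cv2.INTER_CUBIC); cv2.imwrite(f'pics/{c}crop.png',big)
E
```

```text
top button 37 [232.3 221.6] [512.8  89.6 163. ] depth [512.8  89.6 162.5]
handle [243 219  36  11 301] [260.4 223.9] [506.8  10.2 152. ] [506.8  10.2 149.9] dist 79.65030056234073 dir 1.4947417135332082
plate corners [[488.0, 116.0, 152.0], [543.0, 112.0, 152.0], [529.0, -58.0, 152.0], [474.0, -53.0, 152.0]] size [ 55. 171.] mean [508.5  29.1 152. ]
lid [[461.0, 214.0, 150.0], [738.0, 195.0, 150.0], [704.0, -212.0, 150.0], [428.0, -183.0, 150.0]] [278. 408.] [-0.0659 -1.6535]
[[662.0, 155.0, 153.0], [633.0, -104.0, 150.0], [518.0, -103.0, 149.0], [518.0, 154.0, 150.0]]
scene button 42 [278.9 186.4] [514.   90.3 163. ] depth [513.8  90.2 162.6]
handle [252 162  21  20  87] [263.7 172.6] [509.3  20.3 152. ] [509.1  20.1 151.7] dist 70.18026643447251 dir 1.5037347835852364
plate corners [[528.0, -57.0, 152.0], [473.0, -64.0, 152.0], [489.0, 116.0, 152.0], [542.0, 120.0, 152.0]] size [ 56. 181.] mean [507.9  28.6 152. ]
```

View pics/topcrop.png

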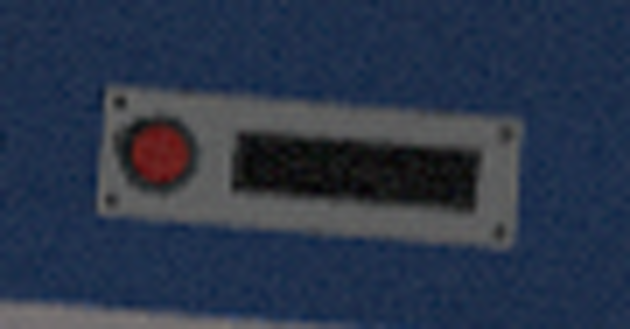

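```bash
cat >> h.py <<'E'
from scipy.spatial.transform import Rotation as Ro
YAW=-0.08
C=Ro.from_euler('z',YAW).as_matrix()
A=np.array([506.9,10.1,152.]); BT=np.array([513.2,89.8,163.])
def rpy(R): return list(Ro.from_matrix(R).as_euler('xyz'))
def down(y): return [np.pi,0,y]
HINGE=A+C@np.array([216,0,-27.])
def lidpose(p,yaw,a):
    "pose of (p,down(yaw)) carried by lid rotation a about hinge"
    L=C@Ro.from_euler('y',a).as_matrix()@C.T
    return HINGE+L@(np.asarray(p)-HINGE), rpy(L@Ro.from_euler('xyz',down(yaw)).as_matrix())
E
python3 - <<'E'
from h import *
print(ctrl.read_tool_rot(),ctrl.read_finger_gap(),ctrl.read_time(),ctrl.read_wrist_force(),ctrl.read_torque())
f=lambda j: None if j is None else np.round(j,2).tolist()
G=A+[0,0,21-8]   # TCP 8mm ahead of grasp pt
for o in (0,np.pi,-np.pi):
    print('o',o,f(ctrl.ik(BT+[0,0,60],down(YAW+o))))
    for t in(0,.9,1.45): print(t,f(ctrl.ik(G,down(YAW+o+t))))
    for t in (.9,1.45):
        for a in (.2,.4,.55,.65,.7): print(t,a,f(ctrl.ik(*lidpose(G,YAW+o+t,a))))
E
```

```text
[-3.14157174e+00  1.30502779e-03  1.26404911e+00] 85.30871109709585 0.1 [ 0.9453232  -0.46708385 -0.53081842] [-0.00774076  0.04431487 -0.00459384]
o 0 [0.17, 0.24, -0.06, 1.27, 0.0, 1.82]
0 [0.02, 0.25, -0.21, 1.12, 0.0, 1.67]
0.9 [0.02, 0.25, -0.21, 1.12, 0.0, 0.77]
1.45 [0.02, 0.25, -0.21, 1.12, 0.0, 0.22]
0.9 0.2 [0.01, 0.39, 0.1, 1.48, 0.02, 0.76]
0.9 0.4 [-0.0, 0.58, 0.44, 1.83, 0.03, 0.74]
0.9 0.55 [-0.01, 0.75, 0.76, 2.13, 0.04, 0.73]
0.9 0.65 None
0.9 0.7 None
1.45 0.2 [0.01, 0.39, 0.1, 1.48, 0.02, 0.21]
1.45 0.4 [-0.0, 0.58, 0.44, 1.83, 0.03, 0.19]
1.45 0.55 [-0.01, 0.75, 0.76, 2.13, 0.04, 0.18]
1.45 0.65 None
1.45 0.7 None
o 3.141592653589793 [0.17, 0.24, -0.06, 1.27, 0.0, -1.32]
0 [0.02, 0.25, -0.21, 1.12, 0.0, -1.47]
0.9 [0.02, 0.25, -0.21, 1.12, 0.0, -2.37]
1.45 [0.02, 0.25, -0.21, 1.12, 0.0, -2.92]
0.9 0.2 [0.01, 0.39, 0.1, 1.48, 0.02, -2.38]
0.9 0.4 [-0.0, 0.58, 0.44, 1.83, 0.03, -2.4]
0.9 0.55 [-0.01, 0.75, 0.76, 2.13, 0.04, -2.41]
0.9 0.65 None
0.9 0.7 None
1.45 0.2 [0.01, 0.39, 0.1, 1.48, 0.02, -2.93]
1.45 0.4 [-0.0, 0.58, 0.44, 1.83, 0.03, -2.95]
1.45 0.55 [-0.01, 0.75, 0.76, 2.13, 0.04, -2.96]
1.45 0.65 None
1.45 0.7 None
o -3.141592653589793 [0.17, 0.24, -0.06, 1.27, 0.0, -1.32]
0 [0.02, 0.25, -0.21, 1.12, 0.0, -1.47]
0.9 [0.02, 0.25, -0.21, 1.12, 0.0, -2.37]
1.45 [0.02, 0.25, -0.21, 1.12, 0.0, -2.92]
0.9 0.2 [0.01, 0.39, 0.1, 1.48, 0.02, -2.38]
0.9 0.4 [-0.0, 0.58, 0.44, 1.83, 0.03, -2.4]
0.9 0.55 [-0.01, 0.75, 0.76, 2.13, 0.04, -2.41]
0.9 0.65 None
0.9 0.7 None
1.45 0.2 [0.01, 0.39, 0.1, 1.48, 0.02, -2.93]
1.45 0.4 [-0.0, 0.58, 0.44, 1.83, 0.03, -2.95]
1.45 0.55 [-0.01, 0.75, 0.76, 2.13, 0.04, -2.96]
1.45 0.65 None
1.45 0.7 None
```

```bash
cat >> h.py <<'E'
def fz(n=5):
    a=[]
    for _ in range(n): a.append(np.r_[ctrl.read_wrist_force(),ctrl.read_torque()]); ctrl.dwell(.01)
    return np.mean(a,0)
E
python3 - <<'E'
from h import *
ctrl.command_gripper(0)
ctrl.movep(list(BT+[0,0,80]),down(YAW))
ctrl.move_straight(list(BT+[0,0,16]),feed=120)
ctrl.dwell(.2); b=fz(10); print('t',ctrl.read_time(),'bias',b.round(2),ctrl.read_eef_pos(),ctrl.read_finger_gap())
z=16.;zc=None
while z>-3:
    z-=1 if zc is None else .5
    ctrl.move_straight(list(BT+[0,0,z]),feed=40); F=fz()[2]-b[2]
    ez=ctrl.read_eef_pos()[2]-163
    print(round(z,1),round(ez,2),round(F,2),round(ctrl.read_time(),2))
    if zc is None and F>1.5: zc=ez
    if F>7.4 or (zc and zc-ez>5.4): break
ctrl.move_straight(list(BT+[0,0,60]),feed=120)
print(ctrl.read_time())
snap('top','t1',(205,190,305,250),7)
print(ctrl.read_time())
E
```

```text
t 3.7917 bias [-0.13 -0.03  0.13 -0.01  0.01 -0.  ] [513.519659    89.84054387 179.58640225] 0.07410991595094397
15.0 15.01 0.02 4.08
14.0 13.94 -0.06 4.38
13.0 12.95 -0.12 4.67
12.0 11.98 0.31 4.96
11.0 11.09 1.29 5.25
10.0 10.4 5.17 5.54
9.5 10.04 6.65 5.83
9.0 9.54 6.31 6.12
8.5 9.04 6.65 6.42
8.0 8.61 7.3 6.71
7.5 8.18 7.99 7.0
7.5833
7.6333
```

View pics/t1.png

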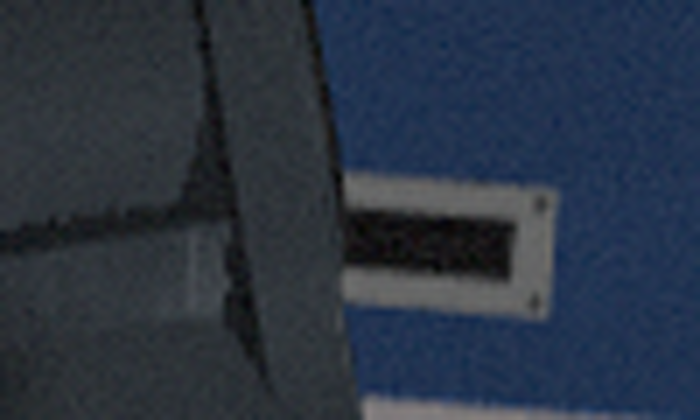

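The arm hides the button in this crop, and the handle still looks flush at (430,245). The press went only about 3 mm after contact. I'll check the depth and press deeper.

```bash
python3 - <<'E'
from h import *
d=np.load('pics/t1_d.npy'); print('handle z',px('top',266,225,d=np.median(d[224:227,262:271])),'before',px('top',266,225,d=np.median(np.load('pics/top0_d.npy')[224:227,262:271])))
def hz():
    d=ctrl.read_camera('scene')[1]; m=[px('scene',u,v,d=d[v,u])[2] for u in range(255,268) for v in range(164,178)]
    return np.percentile(m,80)
ctrl.move_straight(list(BT+[0,0,13]),feed=120); b=fz(10); print('hz',hz())
z=9.5
ctrl.move_straight(list(BT+[0,0,z]),feed=30)
while z>2:
    z-=.5
    ctrl.move_straight(list(BT+[0,0,z]),feed=40); F=fz()[2]-b[2]; ez=ctrl.read_eef_pos()[2]-163; h=hz()
    print(z,round(ez,2),round(F,2),round(h,1),round(ctrl.read_time(),2))
    if h>165 or F>12: break
ctrl.move_straight(list(BT+[0,0,80]),feed=150)
print(hz(),ctrl.read_time())
E
```

```text
handle z [503.65983519  -5.72556302 151.97857062] before [503.62733037  -5.69616167 152.84126239]
hz 155.47164466461612
9.0 9.02 -0.77 154.8 8.92
8.5 8.69 1.89 154.5 9.26
8.0 8.36 5.46 153.9 9.6
7.5 7.92 5.66 155.2 9.94
7.0 7.41 5.68 154.9 10.28
6.5 6.87 5.56 180.0 10.62
180.95355116297236 11.3167
```

Pressing to about 4.5 mm of travel at 5.6 N popped the handle; the depth reading now puts its top at z ≈ 180. Next is the grasp.

```bash
python3 - <<'E'
from h import *
ctrl.command_gripper(50,45)
P=np.array([A[0],A[1],230.])
ctrl.movep(list(P),down(YAW))
ctrl.dwell(.1); b=fz(10); np.save('bias.npy',b); 
im,d=snap('scene','s2',(215,120,315,220),6)
P[2]=190; ctrl.move_straight(list(P),feed=100)
P[2]=168; ctrl.move_straight(list(P),feed=40); print('pre',(fz()-b).round(2))
ctrl.command_gripper(30); print((fz()-b).round(2))
ctrl.command_gripper(0,45); ctrl.dwell(.2)
print('gap',ctrl.read_finger_gap(),(fz()-b).round(2),ctrl.read_eef_pos().round(2) if hasattr(ctrl.read_eef_pos(),'round') else ctrl.read_eef_pos(),ctrl.read_time())
E
```

```text
pre [-0.28 -0.13 -0.16 -0.03 -0.01  0.01]
[-0.37  0.19  0.13 -0.03 -0.04  0.  ]
gap 17.0580738297488 [-5.39  0.43  4.84  0.08  1.01  0.37] [506.31  10.17 168.01] 14.6583
```

View pics/s2.png

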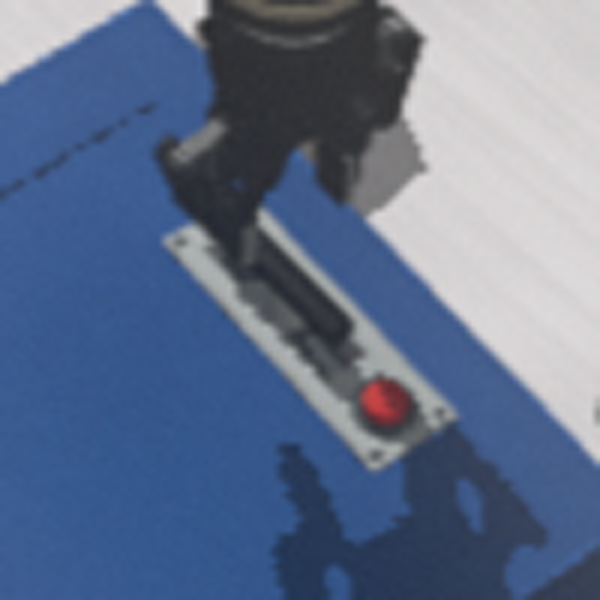

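The view shows the popped-out bar from (255,240) to (340,330), clear of the button, with the fingers straddling its middle. The grip gap is 17 mm, which is correct for the 18 mm bar. Now I'll turn it by feel.

```bash
python3 - <<'E'
from h import *
b=np.load('bias.npy'); P=np.array([A[0],A[1],168.]); t=0.;hist=[]
t0=ctrl.read_time()
while t<1.5:
    dt=.06 if t<.72 else .015
    F=fz(3)-b; P[:2]+=np.clip(.05*F[:2],-.4,.4)
    t+=dt; ctrl.move_straight(list(P),down(YAW+t),feed=40)
    F=fz(4)-b; y=ctrl.read_tool_rot()[2]-YAW
    hist.append((t,y,F[5])); print(round(t,3),round(y,3),F.round(2)[[0,1,2,5]],(P[:2]-A[:2]).round(2))
    if F[5]<-.9 or (t>.8 and F[5]<-.64): break
    if abs(F[:3]).max()>25: print('big force');break
print(ctrl.read_time()-t0,ctrl.read_time(),ctrl.read_finger_gap())
np.save('turn.npy',np.r_[t,P])
E
```

```text
0.06 0.058 [-4.99  0.97  4.74 -0.06] [-0.3   0.02]
0.12 0.117 [-4.41  0.97  5.07 -0.1 ] [-0.56  0.05]
0.18 0.177 [-4.46  0.19  4.61 -0.12] [-0.82  0.08]
0.24 0.237 [-4.22 -0.22  4.84 -0.1 ] [-1.07  0.11]
0.3 0.297 [-2.91 -0.24  5.02 -0.12] [-1.28  0.11]
0.36 0.357 [-1.92 -0.47  4.86 -0.09] [-1.43  0.08]
0.42 0.417 [-1.13 -0.68  4.5  -0.12] [-1.53  0.08]
0.48 0.477 [-0.86 -1.01  4.58 -0.08] [-1.59  0.01]
0.54 0.538 [-0.35 -0.42  4.72 -0.12] [-1.61 -0.06]
0.6 0.598 [-0.19 -0.68  4.88 -0.08] [-1.62 -0.1 ]
0.66 0.657 [-0.59 -1.    4.82 -0.11] [-1.62 -0.14]
0.72 0.718 [-0.1  -1.17  4.68 -0.12] [-1.66 -0.18]
0.735 0.734 [-0.14 -0.12  4.16 -0.34] [-1.66 -0.25]
0.75 0.75 [-0.85 -0.31  4.76 -0.31] [-1.68 -0.26]
0.765 0.765 [-0.15 -0.72  4.61 -0.29] [-1.7  -0.27]
0.78 0.78 [-0.7  -0.51  4.58 -0.3 ] [-1.69 -0.29]
0.795 0.795 [-0.77 -0.52  4.75 -0.3 ] [-1.72 -0.29]
0.81 0.81 [-0.11 -0.19  4.77 -0.28] [-1.73 -0.28]
0.825 0.825 [-0.52 -0.38  4.48 -0.31] [-1.75 -0.3 ]
0.84 0.84 [-0.17 -0.59  4.53 -0.3 ] [-1.79 -0.31]
0.855 0.855 [-0.14 -0.35  4.66 -0.29] [-1.81 -0.33]
0.87 0.87 [-0.16 -0.32  4.73 -
[... 980 characters left out ...]
 -0.67]
1.17 1.17 [ 0.3  -0.7   4.56 -0.32] [-2.06 -0.68]
1.185 1.185 [ 0.08 -1.02  4.21 -0.29] [-2.07 -0.69]
1.2 1.2 [ 0.17 -0.64  4.71 -0.29] [-2.07 -0.73]
1.215 1.215 [-0.11 -0.64  5.09 -0.31] [-2.07 -0.76]
1.23 1.23 [-0.6  -0.9   4.39 -0.28] [-2.1  -0.81]
1.245 1.245 [-0.76 -0.6   4.32 -0.29] [-2.11 -0.82]
1.26 1.26 [-0.54 -0.46  4.25 -0.28] [-2.13 -0.83]
1.275 1.275 [-0.17 -0.31  4.42 -0.33] [-2.16 -0.87]
1.29 1.29 [-0.19  0.14  5.1  -0.4 ] [-2.18 -0.87]
1.305 1.305 [ 0.13 -0.44  4.58 -0.47] [-2.18 -0.89]
1.32 1.32 [ 0.86 -0.3   4.81 -0.33] [-2.17 -0.9 ]
1.335 1.335 [ 1.48 -0.62  4.87 -0.59] [-2.13 -0.92]
1.35 1.35 [ 1.01 -0.82  4.44 -0.71] [-2.07 -0.94]
16.65 31.3083 17.023656008192024
```

The rubber stop is felt: moment rises from 0.30 to 0.71 N·m at 1.35 rad. I'll ease back slightly, lighten the grip and lift with a force check.

```bash
cat >> h.py <<'E'
def lift(Q,H,yaw,a,k):
    L=C@Ro.from_euler('y',a).as_matrix()@C.T; T=C@Ro.from_euler('y',a*k).as_matrix()@C.T
    R=T@Ro.from_euler('xyz',down(yaw)).as_matrix()
    return list(H+L@(Q-H)+R@[0,0,5.]), rpy(R)
E
python3 - <<'E'
from h import *
b=np.load('bias.npy'); t,*P=np.load('turn.npy'); P=np.array(P)
t-=.015; ctrl.move_straight(list(P),down(YAW+t),feed=40); print('eased',(fz()-b).round(2))
off=np.r_[P[:2]-A[:2],0]; H=HINGE+off; Q=np.r_[P[:2],173.]; k=.75
for a in np.arange(.1,.72,.1):
    q=ctrl.ik(*lift(Q,H,YAW+t,a,k)); print(round(a,2),None if q is None else np.round(q,2))
ctrl.command_gripper(0,30)
for a in [.006,.012,.02,.03,.045,.06]:
    ctrl.move_straight(*lift(Q,H,YAW+t,a,k),feed=30)
    F=fz()-b; print(a,F.round(2),ctrl.read_time())
    if F[2]<-14 or abs(F[:3]).max()>20: print('STOP');break
np.save('turn.npy',np.r_[t,P])
d=ctrl.read_camera('top')[1]; print([px('top',u,v,d=d[v,u]).round(0).tolist() for u,v in((310,240),(305,200),(300,235))],ctrl.read_time())
E
```

```text
eased [ 1.38 -1.33  5.02 -0.26 -0.29 -0.22]
0.1 [ 0.01  0.29 -0.08  1.27  0.01  0.33]
0.2 [0.01 0.35 0.05 1.42 0.01 0.32]
0.3 [0.   0.42 0.19 1.57 0.02 0.32]
0.4 [-0.    0.49  0.34  1.72  0.02  0.31]
0.5 [-0.01  0.58  0.51  1.87  0.03  0.31]
0.6 [-0.01  0.68  0.7   2.04  0.03  0.3 ]
0.7 [-0.01  0.8   0.95  2.24  0.03  0.29]
0.006 [ 2.85 -1.18 -1.66 -0.25 -0.61 -0.21] 32.1083
0.012 [ 3.41 -0.86 -4.87 -0.23 -0.69 -0.22] 32.4
0.02 [ 2.72 -0.74 -1.75 -0.26 -0.45 -0.24] 32.6917
0.03 [ 2.08 -1.11 -0.21 -0.24 -0.28 -0.22] 32.9833
0.045 [ 1.39 -1.54  1.8  -0.29 -0.19 -0.2 ] 33.2833
0.06 [ 1.61 -1.33  1.64 -0.27 -0.11 -0.18] 33.5833
[[461.0, -128.0, 167.0], [574.0, -117.0, 158.0], [475.0, -101.0, 164.0]] 33.6333
```

The lid is rising: its front edge is 17 mm up, about 0.06 rad, with low forces. I'll carry on.

```bash
python3 - <<'E'
from h import *
b=np.load('bias.npy'); t,*P=np.load('turn.npy'); P=np.array(P)
off=np.r_[P[:2]-A[:2],0]; H=HINGE+off; Q=np.r_[P[:2],173.]; k=.75
for a in np.arange(.09,.70,.03):
    ctrl.move_straight(*lift(Q,H,YAW+t,a,k),feed=40)
    F=fz()-b; print(round(a,2),F.round(2))
    if abs(F[:3]).max()>22: print('STOP');break
print(ctrl.read_time(),ctrl.read_finger_gap()); snap('scene','s3',(130,40,390,300),2.3)
E
```

```text
0.09 [ 1.24 -1.58  0.75 -0.31  0.   -0.18]
0.12 [ 1.   -1.48  0.24 -0.27  0.13 -0.12]
0.15 [ 0.15 -1.65  0.08 -0.27  0.28 -0.04]
0.18 [-0.44 -1.35 -0.44 -0.33  0.38 -0.03]
0.21 [-1.62 -1.58  0.35 -0.34  0.57 -0.02]
0.24 [-2.6  -1.84  0.53 -0.38  0.68 -0.04]
0.27 [-2.95 -2.16  0.7  -0.41  0.83 -0.  ]
0.3 [-3.51 -2.    1.02 -0.44  0.95  0.01]
0.33 [-3.8  -2.23  1.01 -0.48  1.08  0.04]
0.36 [-4.69 -1.96  1.59 -0.51  1.14  0.07]
0.39 [-5.05 -2.38  1.76 -0.54  1.21  0.11]
0.42 [-4.72 -2.3   1.53 -0.57  1.09  0.13]
0.45 [-4.92 -2.58  1.94 -0.58  1.14  0.17]
0.48 [-4.95 -2.86  1.88 -0.61  1.15  0.21]
0.51 [-5.17 -2.74  2.26 -0.65  1.17  0.23]
0.54 [-5.14 -2.92  1.85 -0.7   1.16  0.22]
0.57 [-5.32 -3.16  2.81 -0.7   1.27  0.23]
0.6 [-6.34 -3.35  2.72 -0.7   1.25  0.27]
0.63 [-5.84 -3.51  2.88 -0.79  1.28  0.31]
0.66 [-5.99 -3.24  3.26 -0.79  1.34  0.39]
0.69 [-6.17 -3.38  3.4  -0.81  1.38  0.39]
41.1583 17.092317269421116
```

View pics/s3.png

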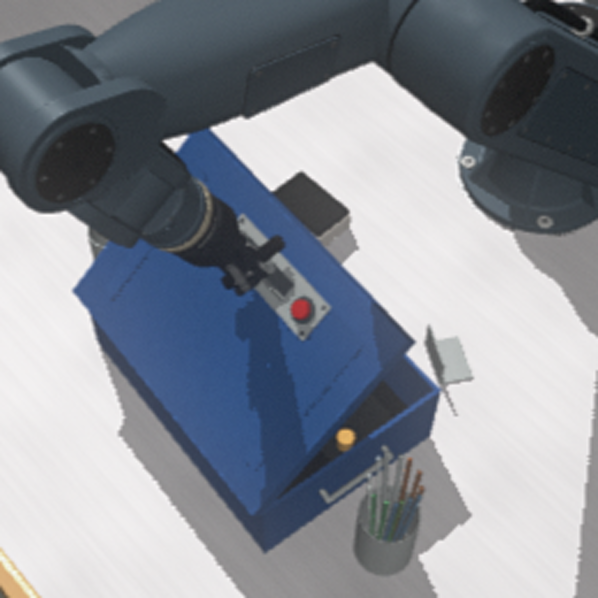

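The lid is clearly open, with the bar gripped and turned at (270,265), and the bystanders look undisturbed. Now I'll release and back off.

```bash
python3 - <<'E'
from h import *
b=np.load('bias.npy')
ctrl.command_gripper(60); print((fz()-b).round(2))
p=np.array(ctrl.read_eef_pos()); R=Ro.from_euler('xyz',ctrl.read_tool_rot()).as_matrix()
for s,tr in((45,0),(45,.1),(45,.2),(40,.3)):
    R2=C@Ro.from_euler('y',-tr).as_matrix()@C.T@R
    try: ctrl.move_straight(list(p-R[:,2]*s),rpy(R2),feed=80); print('ok',s,tr);break
    except ctrl.IKError: print('no',s,tr)
p2=np.array(ctrl.read_eef_pos()); print(p2,(fz()-b).round(2))
try: ctrl.move_straight(list(p2+[-60,0,140]),rpy(C@Ro.from_euler('y',-.35).as_matrix()@C.T@R),feed=120)
except ctrl.IKError: print('no second')
ctrl.dwell(.3); print(ctrl.read_eef_pos(),(fz()-b).round(2),ctrl.read_time())
im,d=snap('scene','s4',(130,40,390,300),2.3)
vs=[px('scene',130+u/2.3,40+v/2.3,d=d[int(40+v/2.3),int(130+u/2.3)]) for u,v in((240,450),(330,370),(385,330),(180,350),(130,300))]
for q in vs: 
    l=C.T@(q-HINGE); print(q.round(0),'angle',np.arctan2(l[2],-l[0])-np.arcsin(25/np.hypot(l[0],l[2])))
E
```

```text
[-0.15 -0.33 -0.25 -0.06 -0.46  0.01]
no 45 0
ok 45 0.1
[604.37574932   1.30407184 333.83127438] [-0.05  0.04 -0.19 -0.07 -0.36  0.03]
[544.58578778   1.2830391  473.37694904] [-0.61 -0.29 -0.11 -0.04 -0.14  0.01] 44.25
[715. 127. 169.] angle 0.6429555353443357
[602. 157. 264.] angle 0.6774718534141047
[544. 181. 316.] angle 0.6870085416861198
[686. -20. 184.] angle 0.6595453633876969
[ 684. -122.  180.] angle 0.672716377395394
```

View pics/s4.png

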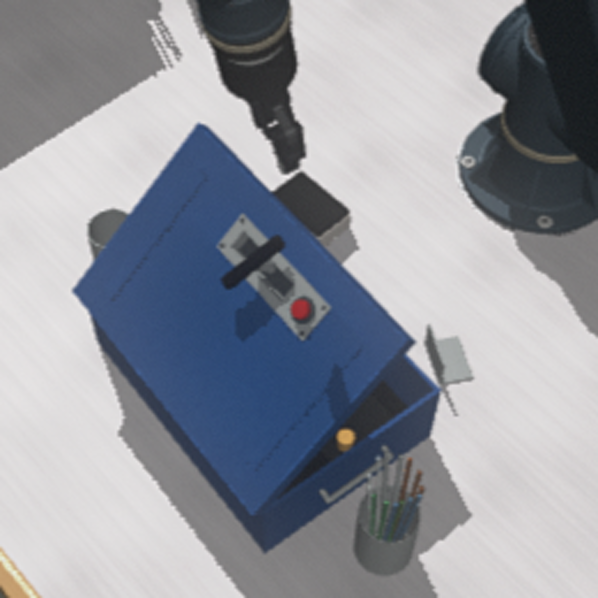

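The lid stands at about 0.68 rad. The handle at (253,262) is popped out and turned nearly across the plate, the arm is clear and the bystanders are in place. I'll hand in.

```bash
python3 -c "
from h import *
print(ctrl.read_time()); ctrl.hand_in()"
```

```text
44.3
the job is handed in; nothing more can be done
```

The chest is open and I've handed the job in, at 44.3 s of the 72 s allowed. The hand-in gives no verdict.

- **Button:** My first press stopped early: about 3 mm of travel, with a peak of 8 N. The depth reading showed the handle still flush, so I pressed again. The handle popped out at roughly 4.5 mm and 5.6 N, to z ≈ 180 mm as expected.
- **Handle:** I turned it anticlockwise until the moment rose from 0.3 to 0.71 N·m at 1.35 rad, which is the rubber stop. I then eased back to about 1.33 rad. The running moment read about 0.3 N·m rather than the stated 0.4, and about 0.1 in the early coarse steps.
- **Lid:** It lifted freely, with wrist forces of about 7 N or less. I released it and backed the arm off.

**Last checks:** The depth points put the lid at 0.64–0.69 rad (37–39°), above the 0.56 rad needed. The handle is still out and turned. After the release the wrist force was about zero and the gripper was clear. By eye the tins, block and torch rest look unmoved, but I did not measure their positions or the lid's speed.

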